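Take the rubber test button out of the compression-set clamp

ROBOT

A 6-joint arm with a two-finger parallel gripper is mounted at the origin on a cart in front of the work surface, level with it; the furniture and walls round the work are solid. World frame = base frame: x ahead of the robot, y to its left, z up, the work surface at z = 0. Lengths are in m, angles in rad, forces in N, time in s.
With the tool pointing down it reaches from about 0.325 to 0.85 m from the base axis. Payload 15.5 kg.
Tool frame: the origin (TCP) lies at the very end of the fingers, on their centre line; the grasp point (between the pads) lies bot.hold_point_z behind it (bot.hold_point_z is the distance from the TCP to the grasp point, in m); z points along the fingers, y is the line along which they close (so a half turn about z gives the same grasp; the last joint's range is limited). The gripper opens to 91 mm and grips with 3 to 60 N. Pads are 32 mm wide; open, the fingers measure 118 mm over their backs; the gripper's body (76 mm by 178 mm) begins 60 mm behind the grasp point.
Start: joints at [1.194, 0.494, 1.345, -0, 1.302, -0.096], TCP at [0.173, 0.601, 0.214] pointing down, gripper open.
Joint ranges: [-2.91, 2.91], [-0.82, 2.16], [0.22, 2.67], [-1.22, 4.37], [0.12, 2.79], [-3.08, 3.08]. Speed limits (rad/s): [1.89, 1.89, 2.57, 3.01, 3.01, 3.01].

INTERFACE

Orientations are given as a unit quaternion [w, x, y, z].
In Python, from plant import status, snapshot, ticket, spot_in, cut_out, bot gives the robot as it stands.
- The arm moves only by the tool jog_arm, never from a script. Its argument "series" is a list that holds one entry, the list of rows, each a list of 5 numbers: the finger opening in mm, from 0 to 91.2, then the shift along the world's x, y, z each as a share of 30 mm, from -1 to 1, then the turn about the world's z as a share of 0.08 rad, from -1 to 1. In form: [[[claw, tx, ty, tz, spin], ...]]. A call has 1 to 12 rows; each row shifts and turns the commanded pose from where the row before left it; what a row does not reach is not made up. A row lasts 1/12 s, in which the tool goes at most 41.7 mm and 7.16 degrees, less where a joint would pass 70% of its speed; a pose out of reach is approached as far as the arm can. A call with a number of a shift or a turn outside -1 to 1 is refused whole. A call with a gripper value outside its range is refused whole. The fingers move at their own pace and stop on an object; "newtons" is the grip in N (left out, the last holds). Time passes only in rows, so rows that do not move let the fingers close. It gives the time, the measured TCP pose, the force, the opening and the grip force at its end, in the units of the state.
- status.read_state(): the state, without advancing time (a new reading comes with each control period).
- snapshot(name): name is "side" or "top" or "wrist"; returns a dict with "img" (420x560x3 uint8, blue, green, red), "range_z" (420x560 float32, m along the optical axis (not along the pixel's ray), 0 where there is no reading), "fx", "fy", "cx", "cy" (pixels), "extrinsics" (4x4, takes a point from camera to world coordinates). Camera axes: x right, y up, looking along -z (the intrinsics and any distortion apply to the point x, -y, -z); pixel columns grow to the right and rows downward; lengths in m; the calibration is good to about 2 mm. A picture is of the moment at which its call begins.
- ticket.hand_in(): hands the job in; it is judged then, once.
Trained networks look in a picture, given as the dict that the camera call returned (one of the last four; its "shot" number tells which), for a name from the list of things; names that differ only in an ending like _2 or _b are one class to them, and where a whole thing is asked for, a point or a joint stands for the part that bears it (a point fixed in the world has none). Each returns a list of dicts, best first, with "conf" (0 to 1); they miss things now and then, are a little off and sometimes report something else, mostly with a low value. They report only what shows in the picture. A call takes as long as a camera call.
- spot_in(label, picture): "xyz" ([x, y, z] in m, in world coordinates, good to about 4 mm: the middle of the surface that is visible of it).
- cut_out(label, picture): "mask" (420x560 bool, what is visible of it).
The state is a dict: "clock": time; "q": joint angles; "dq": joint speeds; "joint_torque": joint torques, N m; "tcp_pos": TCP position; "tool_rot": TCP orientation; "wrist_force": force on the tool from outside, world axes, zero at the start; "ft_torque": the same for the moment, N m; "grip_width": finger opening in m; "finger_force": force on a finger pad.
Only numpy, scipy, OpenCV 4.12 (cv2) and the standard library are available. Lean on these libraries where they do the work, as an engineer would, in place of code of your own. Each camera call takes 0.05 s, during which the arm holds its last target. There are 200 camera calls.

TASK

Open the rubber-testing clamp: take off its two slip nuts and its top plate and park all three side by side on the cork mat (never let the ground plate touch the bare plywood), then take the rubber button out and lay it flat in the middle of the wooden rest block to recover. Close the empty clamp again: top plate down over both pillars, hexagon nut on the thick pillar, round nut on the thin pillar, both down on the plate.

Things in the scene. Friction and masses are not known exactly. Their poses are not given: they have to be found in the camera images.
- clamp: Dark steel clamp base 120 (x) x 50 x 10 mm, fixed; origin: centre of its underside. Thick pillar (13 mm diameter) at x = +44 mm, thin pillar (8 mm) at x = -44 mm, both reach 55 mm above the underside, the last 8 mm a cone. Brass spacer collars (22 mm diameter, 10 mm high) round their feet carry the top plate, whose underside then lies 20 mm above the origin.
- top_plate: Loose ground steel plate 110 (x) x 50 x 9 mm, 0.36 kg, on the clamp at the start; origin: centre of its underside. 16 mm hole at x = +44 mm for the thick pillar, 11 mm hole at x = -44 mm for the thin one: it fits one way round only. Through the 20 mm gauge hole in its middle the button shows. Grasp across its 50 mm width.
- hex_nut: Loose dark steel hexagon slip nut, 30 mm across flats, 18 mm high, plain 16 mm bore: slides on and off the thick pillar without turning. Origin: centre of its underside; two of its flats face its +x and -x. Starts on the thick pillar, on the top plate (its underside 29 mm above the clamp's).
- round_nut: Loose round brass slip nut with ribbed edge, 31 mm in diameter, 16 mm high, plain 11 mm bore: slides on and off the thin pillar without turning. Origin: centre of its underside. Starts on the thin pillar, on the top plate (its underside 29 mm above the clamp's).
- button: Loose black rubber test button, a disc 29 mm in diameter, 9.5 mm high; origin: centre of its underside. Starts in the middle of the clamp base (its underside 10 mm above the clamp's), half a millimetre clear of the top plate above it, and shows through the plate's middle hole.
- cork_mat: Square-cornered cork mat, 140 mm (its x) x 130 mm (its y) x 3 mm, fixed, origin at the centre of its underside: the parking place for both nuts and the plate.
- rest_block: Plain brown wooden rest block, 90 mm (its x) x 70 mm (its y) x 14 mm, fixed, origin at the centre of its underside: the button's place on it is the middle of its top.
- bench_board: Fixed pale plywood bench board 300 mm (x) x 490 mm (y) on steel legs, whose top, 135 mm above the desk (z = 0.135), carries everything; origin under its centre at desk height (z = 0).

How it is judged:
By the outcome, as a careful person would: the job done as asked, in the order asked, and still so for the second after the job is handed in, with the robot touching nothing.
It also fails if it takes over 134 s, if anything falls off the work surface, if the arm or the gripper's body presses on something with over 40 N, if the wrist force passes 120 N, or if a joint passes its speed limit or range.

## Working session

There is one attempt and no reset: what is moved stays moved. The work goes in short steps, Python scripts to look and compute and a tool call to move; the robot and the scene stay as the last step left them, time stands still between calls to the robot, and variables do not carry over. Pictures are saved under pics/ and viewed, at most 14 in all, crops included, and the job is handed in when it is done.

Besides the shell and the picture viewer there is one more tool, called after "Emit:" as name(argument=value, ...) on one line, values as JSON. jog_arm: Moves the arm, as the interface text tells. Its arguments: {"type":"object","properties":{"series":{"type":"array"},"newtons":{"type":"number"}},"required":["series"]}

```bash
ls; mkdir -p pics
cat > h.py <<'E'
from plant import status, snapshot, ticket, spot_in, cut_out, bot
import numpy as np, cv2
def cloud(p):
    z=p["range_z"]; v,u=np.mgrid[:z.shape[0],:z.shape[1]]
    c=np.stack([(u-p["cx"])/p["fx"]*z,-(v-p["cy"])/p["fy"]*z,-z,np.ones_like(z)],-1)
    w=(c@np.array(p["extrinsics"]).T)[...,:3]; w[z==0]=np.nan
    return w
def find(n,p):
    w=cloud(p); r=cut_out(n,p)
    if not r: return None
    m=r[0]["mask"]; q=w[m]; q=q[~np.isnan(q[:,0])]
    return r[0]["conf"],q,m
E
python3 - <<'E'
from h import *
print(status.read_state(), bot.hold_point_z)
for n in ["top","side"]:
    p=snapshot(n); cv2.imwrite(f"pics/{n}0.png",p["img"]); print(n,p["fx"],np.round(p["extrinsics"],3).tolist())
    for k in ["clamp","top_plate","hex_nut","round_nut","button","cork_mat","rest_block","bench_board"]:
        s=spot_in(k,p); f=find(k,p)
        print(k,[(np.round(x["xyz"],4).tolist(),round(x["conf"],2)) for x in s[:2]])
        if f and len(f[1]):
            q=f[1]; zt=np.percentile(q[:,2],90); t=q[abs(q[:,2]-zt)<.004]
            r=cv2.minAreaRect((t[:,:2]*1000).astype(np.float32)); print("   ",round(f[0],2),"ztop",round(zt,4),"rect",np.round(r[0],1),np.round(r[1],1),round(r[2],1))
E
```

```text
pics
{'clock': 0.0, 'q': array([ 1.19449368e+00,  4.94178121e-01,  1.34611448e+00,  1.82726685e-05,
        1.30253805e+00, -9.55208544e-02]), 'dq': array([-0.0003951 , -0.00173316, -0.00033258,  0.0003465 ,  0.00071563,
        0.0015389 ]), 'joint_torque': array([-1.24102971e-03, -8.78843737e+01, -3.81864989e+01,  7.06041162e-02,
        5.33061137e-02, -4.99778378e-05]), 'tcp_pos': array([0.17305347, 0.60016456, 0.21334707]), 'tool_rot': array([-1.53242697e-04,  1.39932554e-01,  9.90160844e-01, -5.99795975e-04]), 'wrist_force': array([ 0.21183065, -0.02273509, -0.09386878]), 'ft_torque': array([-0.02925795, -0.00351444,  0.05429358]), 'finger_force': 0.0, 'grip_width': 0.0910120093781569} 0.0188
top 523.6556719332611 [[0.02, 0.998, -0.065, 0.436], [-1.0, 0.021, 0.015, -0.116], [0.017, 0.065, 0.998, 1.015], [0.0, 0.0, 0.0, 1.0]]
clamp [([0.4721, -0.1398, 0.1526], 0.7)]
top_plate [([0.5222, -0.1343, 0.168], 0.83)]
hex_nut [([0.5613, -0.145, 0.1818], 0.81)]
    0.68 ztop 0.183 rect [ 563.9 -143.2] [30.2 29.2] 79.6
round_nut [([0.4767, -0.1298, 0.1797], 0.64), ([0.5618, -0.1439, 0.181
[... 702 characters left out ...]
.7 -133.9] [ 50.1 120.1] 81.5
top_plate [([0.5195, -0.1208, 0.1689], 0.68)]
    0.93 ztop 0.1653 rect [ 522.2 -136.5] [ 55.4 109.9] 79.3
hex_nut [([0.5685, -0.1305, 0.1818], 0.82)]
    0.55 ztop 0.1829 rect [ 565.6 -139.1] [24.8 29.1] 87.9
round_nut [([0.4793, -0.1176, 0.1793], 0.67)]
    0.72 ztop 0.181 rect [ 478.9 -126.5] [26.1 26.5] 61.2
button [([0.5251, -0.1253, 0.1457], 0.52)]
    0.5 ztop 0.151 rect [ 523.1 -121.7] [ 4.  14.4] 84.5
cork_mat [([0.5288, 0.039, 0.1373], 0.56)]
    0.57 ztop 0.1394 rect [524.3  27. ] [133.6 140.7] 85.6
rest_block [([0.5205, -0.263, 0.1527], 0.75)]
bench_board [([0.4746, -0.0025, 0.1383], 0.73)]
    0.77 ztop 0.1365 rect [ 496.6 -123.8] [502.7 299.4] 90.0
```

View pics/top0.png

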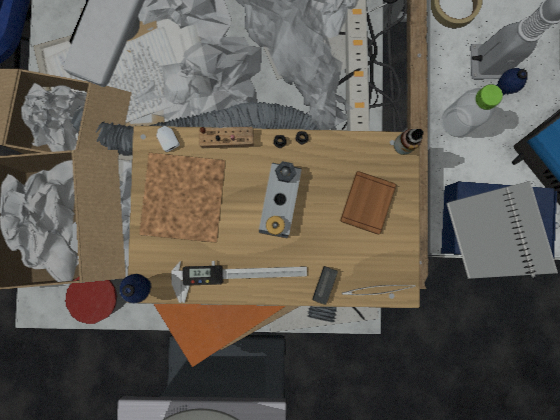

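View pics/side0.png

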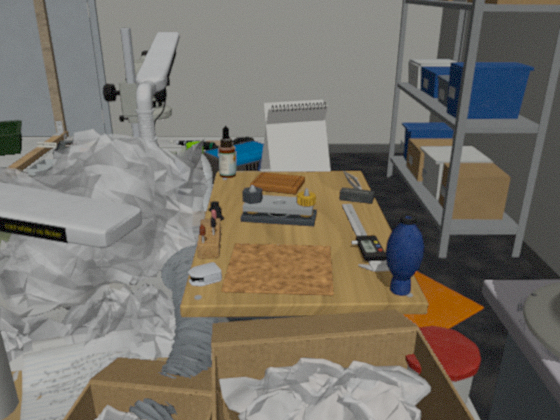

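Run:
```python
from h import *
a=cloud(snapshot("top")).reshape(-1,3); b=cloud(snapshot("side")).reshape(-1,3); w=np.vstack([a,b]); w=w[~np.isnan(w[:,0])]
# max height grid 50mm
xs=np.arange(.15,.75,.05); ys=np.arange(.65,-.5,-.05)
print("      ",*[f"{x:.2f}" for x in xs])
for y in ys:
    print(f"{y:5.2f}",*[ (lambda q: f"{np.percentile(q,99.5):.2f}" if len(q) else " -- ")(w[(abs(w[:,0]-x)<.025)&(abs(w[:,1]-y)<.025),2]) for x in xs])
```

```text
0.15 0.20 0.25 0.30 0.35 0.40 0.45 0.50 0.55 0.60 0.65 0.70
 0.65 -0.71  --   --   --   --   --   --   --   --   --   --   -- 
 0.60 -0.71  --   --   --   --   --   --   --   --   --   --   -- 
 0.55 -0.71  --   --   --   --   --   --   --   --   --   --   -- 
 0.50 -0.71  --   --   --   --   --   --   --   --   --   --   -- 
 0.45 -0.71  --   --   --   --   --   --   --   --   --   --   -- 
 0.40 -0.71  --   --   --   --   --   --   --   --   --   --   -- 
 0.35 -0.71  --   --  0.00 0.12 0.12 0.13 0.14 0.12 0.15 0.10 0.10
 0.30 -0.71  --   --  0.00 0.15 0.14 0.16 0.16 0.16 0.15 0.12 0.11
 0.25 -0.71  --   --  0.00 0.15 0.15 0.16 0.16 0.15 0.15 0.11 0.11
 0.20 -0.62  --   --  0.12 0.12 0.15 0.15 0.15 0.15 0.15 0.10 0.27
 0.15 0.00  --   --  0.12 0.12 0.15 0.15 0.15 0.14 0.14 0.27 0.27
 0.10 0.00  --   --  0.06 0.24 0.24 0.14 0.14 0.14 0.14 0.14 0.27
 0.05 0.01  --  0.06 0.06 0.22 0.22 0.14 0.14 0.14 0.15 0.15 0.07
-0.00 0.01  --  0.06 0.06 0.14 0.15 0.14 0.14 0.14 0.16 0.18 0.11
-0.05 0.01  --  0.06 0.06 0.14 0.15 0.14 0.14 0.14 0.18 0.16 0.11
-0.10 0.00  --   --  0.06 0.14 0.14 0.18 0.18 0.17 0.16 0.16 0.09
-0.15 0.00  --   --  0.06 0.14 0.14 0.18 0.19 0.19 0.18 0.22 0.24
-0.20 -0.62  --   --  0.06 0.16 0.16 0.14 0.14 0.14 0.14 0.25 0.24
-0.25 -0.71  --   --  0.05 0.15 0.15 0.14 0.15 0.15 0.14 0.25 0.20
-0.30 -0.71  --   --  0.03 0.14 0.14 0.15 0.15 0.15 0.14 0.14 0.03
-0.35 -0.71  --   --  0.01 0.14 0.14 0.14 0.14 0.15 0.24 0.23 0.01
-0.40 -0.71  --   --   --  0.03 0.03 0.03 0.03 0.03 0.03 0.03 0.03
-0.45 -0.71  --   --   --   --  0.09 0.12 0.24 0.25 0.00 0.11 0.16
```

Emit:
jog_arm(series=[[[91,0.4,-1,0.3,0],[91,0.4,-1,0.3,0],[91,0.4,-1,0.3,0],[91,0.4,-1,0.3,0],[91,0.4,-1,0.3,0],[91,0.4,-1,0.3,0],[91,0.4,-1,0.3,0],[91,0.4,-1,0.3,0],[91,0.4,-1,0.3,0],[91,0.4,-1,0.3,0],[91,0.4,-1,0.3,0],[91,0.4,-1,0.3,0]]], newtons=20)

```text
clock: 2.8
tcp_pos: [0.3173, 0.2391, 0.3225]
tool_rot: [0.0, 0.14, 0.99, 0.0]
wrist_force: [-0.0, 0.8, -0.2]
grip_width: 0.0913
finger_force: 0.0
```

Emit:
jog_arm(series=[[[91,0.5,-1,0,0.12],[91,0.5,-1,0,0.12],[91,0.5,-1,0,0.12],[91,0.5,-1,0,0.12],[91,0.5,-1,0,0.12],[91,0.5,-1,0,0.12],[91,0.5,-1,0,0.12],[91,0.5,-1,0,0.12],[91,0.5,-1,0,0.12],[91,0.5,-0.5,0,0.12],[91,0.5,0,0,0.12],[91,0,0,0,0.1]]])

```text
clock: 3.8
tcp_pos: [0.4842, -0.0457, 0.3217]
tool_rot: [0.0, 0.084, 0.996, 0.0]
wrist_force: [-0.1, 0.6, 0.4]
grip_width: 0.0908
finger_force: 0.0
```

Run:
```python
from h import *
s=status.read_state();print(s["clock"],s["tcp_pos"],s["tool_rot"])
p=snapshot("wrist"); cv2.imwrite("pics/w1.png",p["img"]); print(np.round(p["extrinsics"],3).tolist(),p["fx"])
for k in ["top_plate","hex_nut","round_nut","button","clamp","cork_mat"]:
    sp=spot_in(k,p); f=find(k,p)
    print(k,[(np.round(x["xyz"],4).tolist(),round(x["conf"],2)) for x in sp[:2]])
    if f and len(f[1]):
        q=f[1]; zt=np.percentile(q[:,2],90); t=q[abs(q[:,2]-zt)<.003]
        r=cv2.minAreaRect((t[:,:2]*1000).astype(np.float32)); print("   ",round(f[0],2),"ztop",round(zt,4),"rect",np.round(r[0],1),np.round(r[1],1),round(r[2],1))
```

```text
3.8 [ 0.48420976 -0.04567749  0.32165641] [3.07989378e-04 8.41996769e-02 9.96448854e-01 3.43915210e-05]
[[0.169, -0.956, -0.24, 0.416], [0.986, 0.164, 0.041, -0.034], [-0.0, -0.243, 0.97, 0.492], [0.0, 0.0, 0.0, 1.0]] 304.15494593036885
top_plate [([0.5078, -0.1231, 0.1644], 0.69)]
    0.87 ztop 0.1642 rect [ 504.9 -133.5] [50.6 78.9] 80.1
hex_nut []
    0.4 ztop 0.182 rect [ 575.1 -145.1] [18.8  6.2] 79.7
round_nut [([0.4753, -0.1245, 0.1798], 0.94)]
    0.83 ztop 0.1799 rect [ 476.9 -128.2] [29.4 28.9] 17.1
button [([0.5215, -0.1379, 0.1541], 0.6)]
    0.51 ztop 0.1799 rect [ 476.6 -128.3] [29.6 29.5] 89.3
clamp [([0.4691, -0.1153, 0.1488], 0.83)]
    0.6 ztop 0.1762 rect [ 474.6 -125.5] [6.7 4.1] 38.4
cork_mat [([0.5045, 0.0203, 0.1374], 0.59)]
```

View pics/w1.png

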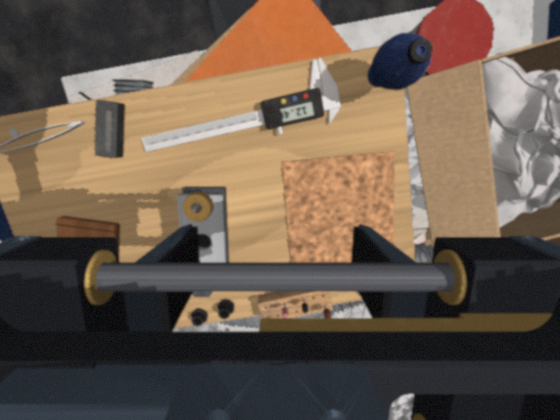

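Emit:
jog_arm(series=[[[91,0.9,-0.75,0,0],[91,0.9,-0.75,0,0],[91,0.9,-0.75,0,0],[91,0.9,-0.75,0,0],[91,0.4,0,0,0],[91,0,0,0,0],[91,0,0,0,0]]])

```text
clock: 5.03
tcp_pos: [0.6022, -0.1345, 0.3213]
tool_rot: [-0.001, 0.084, 0.997, 0.0]
wrist_force: [-0.5, 0.8, -0.7]
grip_width: 0.091
finger_force: 0.0
```

```bash
cat >> h.py <<'E'
def rep(p,ks,tol=.003):
    for k in ks:
        sp=spot_in(k,p); f=find(k,p)
        print(k,[(np.round(x["xyz"],4).tolist(),round(x["conf"],2)) for x in sp[:2]])
        if f and len(f[1]):
            q=f[1]; zt=np.percentile(q[:,2],90); t=q[abs(q[:,2]-zt)<tol]
            r=cv2.minAreaRect((t[:,:2]*1000).astype(np.float32)); print("   ",round(f[0],2),"ztop",round(zt,4),"rect",np.round(r[0],1),np.round(r[1],1),round(r[2],1))
E
python3 - <<'E'
from h import *
s=status.read_state();print(s["clock"],s["tcp_pos"],s["tool_rot"])
p=snapshot("wrist"); cv2.imwrite("pics/w2.png",cv2.resize(p["img"][80:280,80:340],None,fx=3,fy=3,interpolation=cv2.INTER_CUBIC))
rep(p,["top_plate","hex_nut","round_nut","button","rest_block","cork_mat"])
f=find("hex_nut",p); q=f[1]; zt=np.percentile(q[:,2],90); t=q[abs(q[:,2]-zt)<.003][:,:2]*1000
c=np.array(cv2.minEnclosingCircle(t.astype(np.float32))[0]); print("hex circ",c,len(t))
for a in range(-30,30,5):
    print(a,[ (round(float(np.percentile(t@d,98)-np.percentile(t@d,2)),1)) for d in [np.array([np.cos(np.radians(a+o)),np.sin(np.radians(a+o))]) for o in (0,60,120)]])
E
```

```text
5.0333 [ 0.60217413 -0.1345081   0.32128237] [-5.20643126e-04  8.35455995e-02  9.96503811e-01  1.28540323e-04]
top_plate [([0.5177, -0.1359, 0.1614], 0.78)]
    0.89 ztop 0.1642 rect [ 520.2 -136.1] [ 49.5 108.9] 80.6
hex_nut [([0.5626, -0.1426, 0.1776], 0.72)]
    0.66 ztop 0.1821 rect [ 564.1 -143.5] [30.6 29.4] 80.5
round_nut [([0.4781, -0.1278, 0.1804], 0.71)]
    0.95 ztop 0.1803 rect [ 477.7 -128.6] [29.8 29.2] 53.7
button [([0.5212, -0.1389, 0.1567], 0.83)]
    0.71 ztop 0.1549 rect [ 520.1 -136.3] [18.2 18.5] 80.4
rest_block [([0.5204, -0.2793, 0.1518], 0.76)]
    0.9 ztop 0.1492 rect [ 519.7 -283.8] [70.4 89.3] 72.4
cork_mat [([0.5146, 0.0264, 0.1386], 0.58)]
    0.8 ztop 0.1383 rect [522.5  27.6] [130.6 141.3] 85.6
hex circ [ 563.93518066 -143.27055359] 507
-30 [29.6, 27.6, 28.0]
-25 [29.4, 27.6, 28.1]
-20 [29.0, 27.3, 27.9]
-15 [28.7, 27.2, 28.0]
-10 [28.4, 27.1, 28.1]
-5 [28.4, 27.2, 28.3]
0 [28.4, 27.5, 28.7]
5 [28.2, 27.9, 28.9]
10 [28.3, 28.0, 29.2]
15 [28.2, 28.2, 29.5]
20 [27.9, 28.4, 29.5]
25 [27.8, 28.2, 29.7]
```

View pics/w2.png

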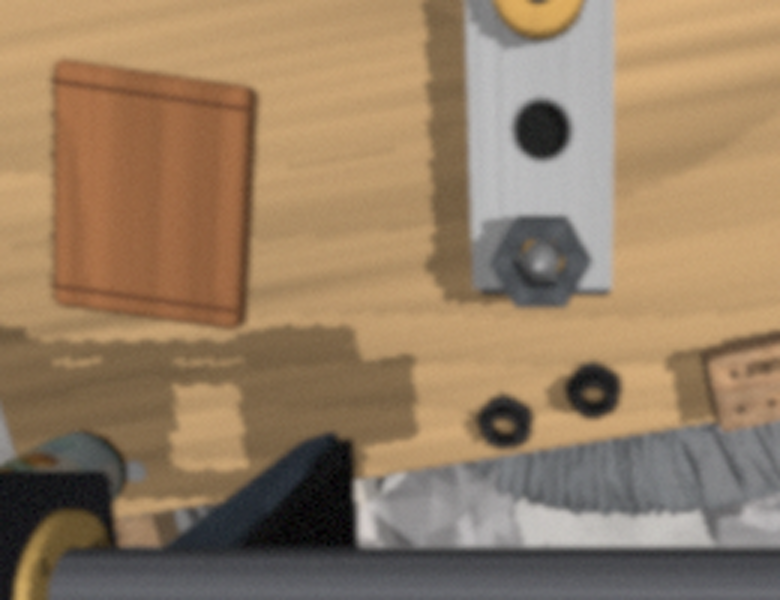

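Emit:
jog_arm(series=[[[60,-0.83,0.04,-0.2,0],[60,-0.83,0.04,-0.5,0],[60,-0.83,0.04,-0.5,0],[60,-0.83,0.04,-0.5,0],[60,-0.83,0.04,-0.5,0],[60,0,0,-0.7,0],[60,0,0,0,0],[60,0,0,0,0]]])

```text
clock: 6.4
tcp_pos: [0.4777, -0.1285, 0.235]
tool_rot: [-0.0, 0.084, 0.996, 0.0]
wrist_force: [-0.1, 0.5, 0.3]
grip_width: 0.0601
finger_force: 0.0
```

Emit:
jog_arm(series=[[[60,0,0,-0.7,0],[60,0,0,-0.7,0],[60,0,0,-0.5,0],[60,0,0,-0.33,0],[60,0,0,0,0],[25,0,0,0,0],[25,0,0,0,0],[25,0,0,0,0],[25,0,0,0,0],[25,0,0,0,0],[25,0,0,0,0],[25,0,0,0,0]]], newtons=25)

```text
clock: 7.4
tcp_pos: [0.4781, -0.1286, 0.1686]
tool_rot: [0.001, 0.084, 0.997, -0.0]
wrist_force: [-0.7, 1.1, 6.5]
grip_width: 0.0301
finger_force: 25.0
```

Emit:
jog_arm(series=[[[25,0,0,0.3,0],[25,0,0,0.4,0],[25,0,0,0.4,0],[25,0,0,0.3,0],[25,0,0.7,0,0],[25,0,0.7,0,0],[25,0,0.7,0,0],[25,0,0.7,0,0],[25,0,0.7,0,0],[25,0,0.7,0,0],[25,0,0,0,0],[25,0,0,0,0]]])

```text
clock: 8.4
tcp_pos: [0.4777, -0.0018, 0.2104]
tool_rot: [0.0, 0.083, 0.997, -0.0]
wrist_force: [-0.4, -0.4, -1.1]
grip_width: 0.0299
finger_force: 25.0
```

Emit:
jog_arm(series=[[[25,0,0,-0.6,0],[25,0,0,-0.6,0],[25,0,0,-0.5,0],[25,0,0,-0.3,0],[25,0,0,-0.1,0],[25,0,0,0,0]]])

```text
clock: 8.9
tcp_pos: [0.4776, -0.0029, 0.1468]
tool_rot: [-0.0, 0.084, 0.996, -0.0]
wrist_force: [-0.1, 0.2, -0.9]
grip_width: 0.0301
finger_force: 25.0
```

Emit:
jog_arm(series=[[[25,0,0,-0.07,0],[25,0,0,-0.06,0],[25,0,0,0,0],[25,0,0,0,0]]])

```text
clock: 9.23
tcp_pos: [0.4779, -0.0025, 0.1435]
tool_rot: [0.0, 0.083, 0.997, -0.0]
wrist_force: [1.3, -0.3, -0.6]
grip_width: 0.03
finger_force: 25.0
```

Emit:
jog_arm(series=[[[25,0,0,-0.04,0],[60,0,0,0,0],[60,0,0,0,0],[60,0,0,0,0],[60,0,0,0,0]]])

```text
clock: 9.65
tcp_pos: [0.4777, -0.0025, 0.1419]
tool_rot: [0.0, 0.083, 0.997, -0.0]
wrist_force: [-0.3, 0.5, 0.8]
grip_width: 0.0539
finger_force: 0.0
```

Emit:
jog_arm(series=[[[60,0,0,0.7,0],[60,0,0,0.8,0],[60,0,0,0.8,0],[60,0.4,-0.6,0.6,-0.8],[60,0.4,-0.6,0,-0.8],[60,0.4,-0.6,0,-0.8],[60,0.4,-0.6,0,-0.8],[60,0.4,-0.6,0,-0.8],[60,0.4,-0.6,0,-0.8],[60,0.4,-0.6,0,-0.8],[60,0.07,-0.5,0,-0.9],[60,0,0,0,-0.05]]])

```text
clock: 10.65
tcp_pos: [0.5645, -0.1459, 0.2286]
tool_rot: [0.0, 0.342, 0.94, -0.0]
wrist_force: [0.1, -0.4, -1.1]
grip_width: 0.0601
finger_force: 0.0
```

Run:
```python
from h import *
s=status.read_state();print(s["clock"],s["tcp_pos"],s["tool_rot"],s["q"][5])
p=snapshot("top"); rep(p,["round_nut","hex_nut"])
```

```text
10.65 [ 0.56447935 -0.14588491  0.22856178] [ 1.65920028e-04  3.41527778e-01  9.39871622e-01 -2.89986478e-04] -1.2285053721465449
round_nut [([0.4803, -0.0037, 0.1533], 0.68)]
    0.58 ztop 0.1551 rect [477.3  -3.1] [26.6 27.9] 2.2
hex_nut []
```

Emit:
jog_arm(series=[[[60,0,0,-0.6,0],[60,0,0,-0.4,0],[60,0,0,0,0],[60,0,0,0,0]]])

```text
clock: 11.23
tcp_pos: [0.5634, -0.1428, 0.1989]
tool_rot: [-0.001, 0.338, 0.941, 0.0]
wrist_force: [0.5, -0.9, 0.8]
grip_width: 0.0601
finger_force: 0.0
```

Emit:
jog_arm(series=[[[60,0,0,-0.5,0],[60,0,0,-0.53,0],[60,0,0,0,0],[26,0,0,0,0],[26,0,0,0,0],[26,0,0,0,0],[26,0,0,0,0],[26,0,0,0,0],[26,0,0,0,0],[26,0,0,0,0]]], newtons=30)

```text
clock: 12.07
tcp_pos: [0.5641, -0.1436, 0.1686]
tool_rot: [0.001, 0.339, 0.941, 0.0]
wrist_force: [-0.5, 0.4, 6.7]
grip_width: 0.0295
finger_force: 30.0
```

Emit:
jog_arm(series=[[[26,0,0,0.3,0],[26,0,0,0.4,0],[26,0,0,0.4,0],[26,0,0,0.3,0],[26,0,0.75,0,0],[26,0,0.75,0,0],[26,0,0.75,0,0],[26,0,0.75,0,0],[26,0,0.75,0,0],[26,0,0.75,0,0],[26,0,0,0,0],[26,0,0,0,0]]])

```text
clock: 13.07
tcp_pos: [0.5637, -0.0076, 0.2104]
tool_rot: [0.0, 0.338, 0.941, -0.0]
wrist_force: [0.2, 0.2, -0.8]
grip_width: 0.0296
finger_force: 30.0
```

Emit:
jog_arm(series=[[[26,0,0,-0.6,0],[26,0,0,-0.6,0],[26,0,0,-0.5,0],[26,0,0,-0.3,0],[26,0,0,-0.13,0],[26,0,0,-0.07,0],[26,0,0,0,0],[26,0,0,0,0]]])

```text
clock: 13.73
tcp_pos: [0.5643, -0.0087, 0.1447]
tool_rot: [0.001, 0.339, 0.941, 0.0]
wrist_force: [-0.8, 0.4, -0.6]
grip_width: 0.0299
finger_force: 30.0
```

Emit:
jog_arm(series=[[[26,0,0,-0.07,0],[26,0,0,-0.02,0],[26,0,0,0,0],[60,0,0,0,0],[60,0,0,0,0],[60,0,0,0,0],[60,0,0,0,0],[60,0,0,0,0]]])

```text
clock: 14.4
tcp_pos: [0.5638, -0.0085, 0.1413]
tool_rot: [-0.0, 0.339, 0.941, -0.0]
wrist_force: [-0.3, 0.3, -0.2]
grip_width: 0.0589
finger_force: 0.0
```

Emit:
jog_arm(series=[[[65,0,0,0.7,0],[65,0,0,0.8,0],[65,0,0,0.8,0],[65,-0.2,-0.6,0.6,0.8],[70,-0.2,-0.6,0,0.8],[70,-0.2,-0.6,0,0.8],[70,-0.2,-0.6,0,0.8],[70,-0.2,-0.6,0,0.8],[70,-0.2,-0.6,0,0.8],[70,-0.2,-0.6,0,0.8],[70,-0.05,-0.05,0,0.9],[70,0,0,0,0.05]]])

```text
clock: 15.4
tcp_pos: [0.5198, -0.1369, 0.2282]
tool_rot: [-0.0, 0.082, 0.997, -0.0]
wrist_force: [-0.5, -0.4, 0.9]
grip_width: 0.0698
finger_force: 0.0
```

Emit:
jog_arm(series=[[[70,0,0,-0.5,0],[70,0,0,-0.4,0],[70,0,0,0,0],[70,0,0,0,0]]])

```text
clock: 15.73
tcp_pos: [0.5202, -0.1354, 0.2011]
tool_rot: [-0.001, 0.084, 0.996, 0.0]
wrist_force: [-0.0, 0.3, -0.2]
grip_width: 0.0698
finger_force: 0.0
```

Run:
```python
from h import *
s=status.read_state();print(s["clock"],s["tcp_pos"],s["tool_rot"],s["q"][5])
p=snapshot("top"); rep(p,["round_nut","hex_nut"])
p=snapshot("side"); rep(p,["round_nut","hex_nut","top_plate"])
```

```text
15.7333 [ 0.52016855 -0.13543563  0.2011204 ] [-5.69258713e-04  8.40212991e-02  9.96463773e-01  2.13925634e-04] -1.7684799609132058
round_nut [([0.4752, -0.0108, 0.1537], 0.51)]
    0.59 ztop 0.155 rect [475.   -7.9] [16.2 30.1] 64.4
hex_nut []
    0.53 ztop 0.1365 rect [ 494.3 -129.4] [488.4 298.2] 89.8
round_nut [([0.4764, 0.0113, 0.1544], 0.92)]
    0.78 ztop 0.155 rect [478.9  -0.5] [28.3 27.2] 65.1
hex_nut [([0.5721, 0.0012, 0.1561], 0.85)]
    0.91 ztop 0.1568 rect [566.3  -8.9] [34. 30.] 80.9
top_plate [([0.5214, -0.1229, 0.169], 0.73)]
    0.65 ztop 0.1653 rect [ 522.4 -136.9] [ 54.9 110.4] 79.5
```

Emit:
jog_arm(series=[[[70,0,0,-0.6,0],[70,0,0,-0.5,0],[70,0,0,-0.3,0],[70,0,0,-0.1,0],[70,0,0,0,0],[70,0,0,0,0]]])

```text
clock: 16.83
tcp_pos: [0.5205, -0.1361, 0.1567]
tool_rot: [0.0, 0.084, 0.997, -0.0]
wrist_force: [0.2, -1.2, 1.4]
grip_width: 0.0696
finger_force: 0.0
```

Emit:
jog_arm(series=[[[45,0,0,0,0],[45,0,0,0,0],[45,0,0,0,0],[45,0,0,0,0],[45,0,0,0,0],[45,0,0,0,0],[45,0,0,0,0],[45,0,0,0,0]]], newtons=40)

```text
clock: 17.5
tcp_pos: [0.5205, -0.1361, 0.1568]
tool_rot: [0.0, 0.083, 0.997, -0.0]
wrist_force: [-0.7, 0.0, 6.1]
grip_width: 0.0496
finger_force: 40.0
```

Emit:
jog_arm(series=[[[45,0,0,0.15,0],[45,0,0,0.25,0],[45,0,0,0.3,0],[45,0,0,0.35,0],[45,0,0,0.35,0],[45,0,0,0.3,0],[45,0,0,0,0]]])

```text
clock: 18.08
tcp_pos: [0.5212, -0.1363, 0.2095]
tool_rot: [0.001, 0.084, 0.997, -0.0]
wrist_force: [0.9, -0.2, -4.0]
grip_width: 0.0496
finger_force: 40.0
```

Emit:
jog_arm(series=[[[45,0,0.4,0,0],[45,0,0.6,0,0],[45,0,0.8,0,0],[45,0,0.8,0,0],[45,0,0.8,0,0],[45,0,0.8,0,0],[45,0,0.8,0,0],[45,0,0.7,0,0],[45,0,0.5,0,0],[45,0,0.3,0,0],[45,0,0,0,0],[45,0,0,0,0]]])

```text
clock: 19.08
tcp_pos: [0.52, 0.0593, 0.207]
tool_rot: [-0.0, 0.083, 0.997, -0.0]
wrist_force: [0.1, -1.1, -3.5]
grip_width: 0.0493
finger_force: 40.0
```

Run:
```python
from h import *
s=status.read_state();print(s["clock"],s["tcp_pos"],s["tool_rot"],s["q"][5],s["ft_torque"])
p=snapshot("side"); cv2.imwrite("pics/s2.png",p["img"]);rep(p,["round_nut","hex_nut","top_plate","button"])
```

```text
19.0833 [0.52002015 0.05926952 0.20701818] [-2.67686583e-04  8.30206717e-02  9.96547784e-01 -1.06144350e-04] -1.4050166369377863 [-0.07988775  0.00215207  0.00346054]
round_nut [([0.4786, 0.0108, 0.1503], 0.66)]
    0.82 ztop 0.1549 rect [479.9   1.5] [25.1 28.6] 72.2
hex_nut [([0.5724, 0.0001, 0.1529], 0.82)]
    0.72 ztop 0.1569 rect [566.6  -6.3] [30.  30.2] 83.9
top_plate [([0.502, 0.0722, 0.2171], 0.66)]
    0.83 ztop 0.2153 rect [522.1  59.5] [ 53.4 110.2] 80.3
button []
```

View pics/s2.png

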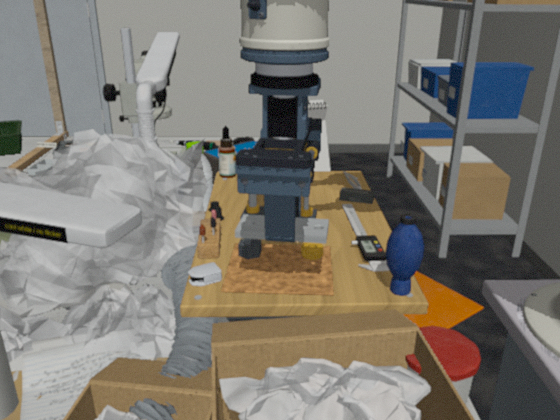

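Emit:
jog_arm(series=[[[45,0,0,-0.4,0],[45,0,0,-0.5,0],[45,0,0,-0.5,0],[45,0,0,-0.4,0],[45,0,0,-0.2,0],[45,0,0,-0.12,0],[45,0,0,-0.05,0],[45,0,0,0,0],[45,0,0,0,0]]])

```text
clock: 20.28
tcp_pos: [0.5207, 0.059, 0.1428]
tool_rot: [0.0, 0.084, 0.997, 0.0]
wrist_force: [1.0, -0.8, -4.2]
grip_width: 0.0497
finger_force: 40.0
```

Emit:
jog_arm(series=[[[45,0,0,-0.05,0],[45,0,0,-0.03,0],[45,0,0,0,0],[45,0,0,0,0]]])

```text
clock: 20.62
tcp_pos: [0.5203, 0.059, 0.1399]
tool_rot: [0.0, 0.083, 0.997, 0.0]
wrist_force: [0.8, 0.3, -3.8]
grip_width: 0.0496
finger_force: 40.0
```

Emit:
jog_arm(series=[[[45,0,0,-0.03,0],[45,0,0,0,0],[62,0,0,0,0],[62,0,0,0,0],[62,0,0,0,0],[62,0,0,0,0]]])

```text
clock: 21.12
tcp_pos: [0.5205, 0.059, 0.139]
tool_rot: [0.0, 0.084, 0.997, 0.0]
wrist_force: [-0.0, -0.7, 0.3]
grip_width: 0.0617
finger_force: 0.0
```

Emit:
jog_arm(series=[[[62,0,0,0.5,0],[62,0,0,0.8,0],[60,0,0,0.9,0],[50,0,-0.6,0.6,0],[46,0,-0.9,0,0],[46,0,-0.9,0,0],[46,0,-0.9,0,0],[46,0,-0.9,0,0],[46,0,-0.9,0,0],[46,0,-0.9,0,0],[46,0,-0.5,0,0],[46,0,0,0,0]]])

```text
clock: 22.12
tcp_pos: [0.5204, -0.1388, 0.2228]
tool_rot: [0.0, 0.085, 0.996, -0.0]
wrist_force: [-0.3, 0.7, -0.6]
grip_width: 0.0462
finger_force: 0.0
```

Run:
```python
from h import *
s=status.read_state();print(s["clock"],s["tcp_pos"],s["tool_rot"],s["grip_width"],s["wrist_force"])
p=snapshot("side"); rep(p,["round_nut","hex_nut","top_plate","button"])
p=snapshot("wrist"); rep(p,["button","clamp"])
```

```text
22.1167 [ 0.52040019 -0.13878328  0.22282789] [ 1.57117166e-04  8.47096446e-02  9.96405601e-01 -3.60750050e-04] 0.04621285142363926 [-0.29763201  0.73559256 -0.56813552]
round_nut [([0.4778, 0.0109, 0.1516], 0.69)]
    0.64 ztop 0.1549 rect [ 4.798e+02 -2.000e-01] [27.2 29.8] 79.6
hex_nut [([0.5707, -0.0015, 0.1567], 0.82)]
    0.78 ztop 0.1571 rect [565.4  -8. ] [32.4 29.6] 73.0
top_plate [([0.521, 0.0673, 0.1517], 0.76)]
    0.84 ztop 0.1482 rect [522.5  58.6] [ 55.2 110.3] 80.5
button [([0.5264, -0.1319, 0.1537], 0.55)]
    0.5 ztop 0.1558 rect [ 522.3 -132.4] [26.1 24.1] 60.7
button [([0.519, -0.1366, 0.1562], 0.77)]
    0.95 ztop 0.1545 rect [ 521.5 -134.6] [28.1 27.8] 26.3
clamp [([0.4996, -0.2813, 0.1514], 0.75), ([0.5002, -0.136, 0.1488], 0.55)]
    0.6 ztop 0.1533 rect [ 511.3 -134.6] [21.2 91. ] 79.8
```

Emit:
jog_arm(series=[[[46,0,0,-0.7,0],[46,0,0,-0.7,0],[46,0,0,-0.6,0],[46,0,0,-0.3,0],[46,0,0,-0.1,0],[46,0,0,-0.06,0],[46,0,0,0,0],[46,0,0,0,0]]], newtons=10)

```text
clock: 23.48
tcp_pos: [0.5208, -0.1362, 0.15]
tool_rot: [0.001, 0.084, 0.997, -0.0]
wrist_force: [0.6, 0.5, 0.3]
grip_width: 0.046
finger_force: 0.0
```

Emit:
jog_arm(series=[[[46,0,0,-0.07,0],[46,0,0,0,0],[22,0,0,0,0],[22,0,0,0,0],[22,0,0,0,0],[22,0,0,0,0],[22,0,0,0,0],[22,0,0,0,0],[22,0,0,0,0]]], newtons=10)

```text
clock: 24.23
tcp_pos: [0.5204, -0.136, 0.1471]
tool_rot: [0.0, 0.083, 0.997, -0.0]
wrist_force: [0.1, 0.8, 2.5]
grip_width: 0.0275
finger_force: 10.0
```

Emit:
jog_arm(series=[[[22,0,0,0.3,0],[22,0,0,0.6,0],[22,0,0,0.7,0],[22,0,-0.5,0.3,0],[22,0,-0.7,0,0],[22,0,-0.8,0,0],[22,0,-0.8,0,0],[22,0,-0.8,0,0],[22,0,-0.7,0,0],[22,0,-0.4,0,0],[22,-0.02,-0.23,0,0],[22,0,0,0,0]]])

```text
clock: 25.23
tcp_pos: [0.5196, -0.2846, 0.2042]
tool_rot: [0.0, 0.084, 0.996, -0.0]
wrist_force: [1.0, 0.3, -0.3]
grip_width: 0.0272
finger_force: 10.0
```

Emit:
jog_arm(series=[[[22,0,0,-0.6,0],[22,0,0,-0.6,0],[22,0,0,-0.3,0],[22,0,0,-0.1,0],[22,0,0,0,0],[22,0,0,0,0]]])

```text
clock: 25.73
tcp_pos: [0.52, -0.2836, 0.1567]
tool_rot: [0.0, 0.083, 0.997, -0.0]
wrist_force: [0.5, -0.7, -0.2]
grip_width: 0.0269
finger_force: 10.0
```

Emit:
jog_arm(series=[[[22,0,0,-0.1,0],[22,0,0,-0.07,0],[22,0,0,0,0],[22,0,0,0,0]]])

```text
clock: 26.07
tcp_pos: [0.5198, -0.284, 0.1512]
tool_rot: [0.0, 0.084, 0.997, -0.0]
wrist_force: [0.8, 0.6, 1.9]
grip_width: 0.0275
finger_force: 10.0
```

Emit:
jog_arm(series=[[[45,0,0,0,0],[45,0,0,0,0],[45,0,0,0,0],[45,0,0,0,0],[45,0,0,0.5,0],[45,0,0,0.8,0],[45,0,0,0.8,0],[50,0,0.4,0.5,0],[62,0,0.8,0,0],[62,0,1,0,0],[62,0,1,0,0],[62,0,1,0,0]]])

```text
clock: 27.07
tcp_pos: [0.5194, -0.1568, 0.229]
tool_rot: [0.0, 0.084, 0.996, -0.0]
wrist_force: [1.3, -0.4, 0.2]
grip_width: 0.0624
finger_force: 0.0
```

Emit:
jog_arm(series=[[[62,0,1,0,0],[62,0,1,0,0],[62,0,1,0,0],[62,0,1,0,0],[62,0,1,0,0],[62,0,1,0,0],[62,0,0.8,0,0],[62,0.02,0.43,0,0],[62,0,0,0,0],[62,0,0,0,0]]])

```text
clock: 27.9
tcp_pos: [0.5203, 0.059, 0.2289]
tool_rot: [0.0, 0.083, 0.997, -0.0]
wrist_force: [-0.2, -0.5, -0.0]
grip_width: 0.0622
finger_force: 0.0
```

Run:
```python
from h import *
s=status.read_state();print(s["clock"],s["tcp_pos"],s["tool_rot"],s["grip_width"],s["wrist_force"])
p=snapshot("side"); rep(p,["round_nut","hex_nut","top_plate","button"])
p=snapshot("top"); rep(p,["button","clamp","rest_block"]); cv2.imwrite("pics/t3.png",cv2.resize(p["img"][110:320,120:430],None,fx=2.5,fy=2.5))
```

```text
27.9 [0.52034418 0.05899165 0.22889635] [ 1.58431611e-05  8.28798116e-02  9.96559536e-01 -1.67461038e-04] 0.062176535220624704 [-0.17391511 -0.47466437 -0.04258911]
round_nut [([0.4783, 0.0099, 0.1553], 0.85), ([0.5693, -0.0005, 0.1535], 0.71)]
    0.78 ztop 0.1549 rect [479.   -0.6] [28.4 29.2] 52.0
hex_nut [([0.5691, 0.0007, 0.1551], 0.87)]
    0.84 ztop 0.1569 rect [566.  -8.] [33.8 29.4] 80.4
top_plate []
    0.57 ztop 0.1482 rect [522.3  58.9] [ 54.7 110. ] 80.0
button []
button [([0.5209, -0.2843, 0.1571], 0.5)]
    0.52 ztop 0.1596 rect [ 520.8 -283.1] [26.5 26.7] 89.7
clamp [([0.5137, -0.1351, 0.1446], 0.8)]
    0.75 ztop 0.1535 rect [ 519.3 -136.2] [ 20.5 106.6] 80.2
rest_block [([0.5136, -0.2801, 0.1495], 0.81)]
    0.93 ztop 0.1503 rect [ 519.9 -283.8] [68.6 89.1] 72.1
```

View pics/t3.png

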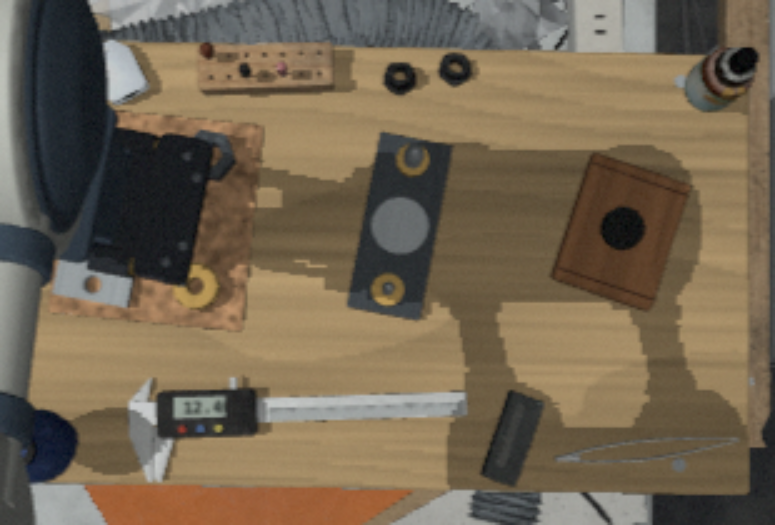

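Emit:
jog_arm(series=[[[62,0,0,-0.8,0],[62,0,0,-0.8,0],[62,0,0,-0.7,0],[62,0,0,-0.4,0],[62,0,0,-0.15,0],[62,0,0,-0.1,0],[62,0,0,0,0],[62,0,0,0,0]]], newtons=40)

```text
clock: 29.37
tcp_pos: [0.5208, 0.0591, 0.1411]
tool_rot: [0.001, 0.083, 0.997, 0.0]
wrist_force: [-0.0, 0.7, 0.2]
grip_width: 0.0619
finger_force: 0.0
```

Emit:
jog_arm(series=[[[45,0,0,0,0],[45,0,0,0,0],[45,0,0,0,0],[45,0,0,0,0],[45,0,0,0,0],[45,0,0,0,0]]])

```text
clock: 29.87
tcp_pos: [0.5207, 0.059, 0.1411]
tool_rot: [0.001, 0.083, 0.997, 0.0]
wrist_force: [-1.4, -0.3, 7.3]
grip_width: 0.0495
finger_force: 40.0
```

Emit:
jog_arm(series=[[[45,0,0,0.2,0],[45,0,0,0.4,0],[45,0,0,0.5,0],[45,0,0,0.5,0],[45,0,0,0.4,0],[45,0,0,0.3,0],[45,0,0,0,0]]])

```text
clock: 30.45
tcp_pos: [0.521, 0.059, 0.2112]
tool_rot: [0.001, 0.084, 0.997, 0.0]
wrist_force: [1.6, 0.1, -4.4]
grip_width: 0.0496
finger_force: 40.0
```

Emit:
jog_arm(series=[[[45,0,-0.4,0,0],[45,0,-0.6,0,0],[45,0,-0.8,0,0],[45,0,-0.8,0,0],[45,0,-0.8,0,0],[45,0,-0.8,0,0],[45,0,-0.8,0,0],[45,0,-0.7,0,0],[45,0,-0.5,0,0],[45,0,-0.3,0,0],[45,0,0,0,0],[45,0,0,0,0]]])

```text
clock: 31.45
tcp_pos: [0.5198, -0.1361, 0.2088]
tool_rot: [-0.001, 0.084, 0.996, 0.0]
wrist_force: [-0.9, 0.7, -3.9]
grip_width: 0.0497
finger_force: 40.0
```

Emit:
jog_arm(series=[[[45,0,0,0,0],[45,0,0,0,0],[45,0,0,0,0]]])

```text
clock: 31.7
tcp_pos: [0.5203, -0.1353, 0.2094]
tool_rot: [-0.0, 0.083, 0.997, 0.0]
wrist_force: [0.2, -0.4, -4.3]
grip_width: 0.0494
finger_force: 40.0
```

Run:
```python
from h import *
s=status.read_state();print(s["clock"],s["tcp_pos"],s["tool_rot"],s["grip_width"],s["wrist_force"])
p=snapshot("side"); rep(p,["top_plate","clamp"]); cv2.imwrite("pics/s4.png",cv2.resize(p["img"][150:270,200:360],None,fx=4,fy=4,interpolation=cv2.INTER_CUBIC))
p=snapshot("wrist"); rep(p,["top_plate","clamp"]); cv2.imwrite("pics/w4.png",cv2.resize(p["img"][100:300,60:360],None,fx=2.6,fy=2.6,interpolation=cv2.INTER_CUBIC))
```

```text
31.7 [ 0.52027285 -0.1352601   0.20936451] [-7.19484350e-05  8.30490617e-02  9.96545456e-01  5.70474906e-05] 0.04943074405314968 [ 0.17751524 -0.38829776 -4.34653554]
top_plate [([0.5023, -0.1239, 0.2186], 0.88)]
    0.96 ztop 0.2165 rect [ 522.3 -133.5] [ 55.2 110.4] 81.8
clamp [([0.5239, -0.1231, 0.1481], 0.58)]
    0.89 ztop 0.1688 rect [ 525.  -133.2] [10.5 98.9] 78.4
top_plate [([0.4988, -0.1348, 0.2101], 0.73)]
    0.87 ztop 0.2154 rect [ 513.1 -134.2] [50.2 96.1] 80.5
clamp [([0.4753, -0.1333, 0.1499], 0.83), ([0.55, -0.0051, 0.1507], 0.51)]
    0.86 ztop 0.1545 rect [ 477.2 -128.4] [13.4 20.7] 80.0
```

View pics/s4.png

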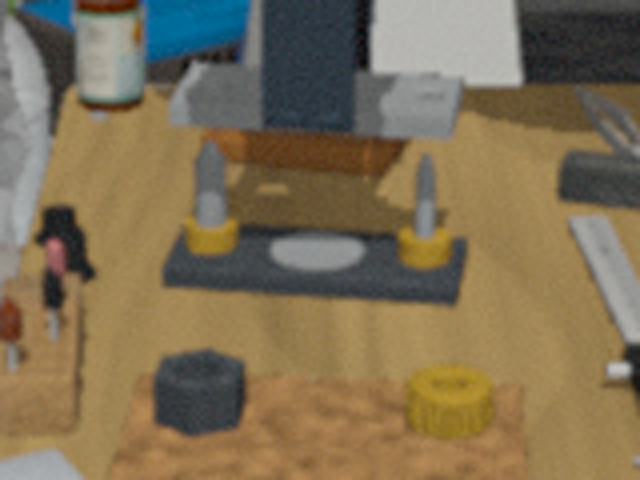

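Emit:
jog_arm(series=[[[45,0,-0.02,-0.2,0],[45,0,0,-0.2,0],[45,0,0,-0.2,0],[45,0,0,-0.2,0],[45,0,0,-0.1,0],[45,0,0,0,0],[45,0,0,0,0]]])

```text
clock: 32.78
tcp_pos: [0.5202, -0.1365, 0.1822]
tool_rot: [-0.0, 0.084, 0.997, 0.0]
wrist_force: [-0.2, -0.1, -4.7]
grip_width: 0.0497
finger_force: 40.0
```

Emit:
jog_arm(series=[[[45,0,0,-0.2,0],[45,0,0,-0.2,0],[45,0,0,-0.2,0],[45,0,0,-0.1,0],[45,0,0,-0.05,0],[45,0,0,0,0],[45,0,0,0,0]]])

```text
clock: 33.37
tcp_pos: [0.5204, -0.1366, 0.1599]
tool_rot: [-0.0, 0.084, 0.997, 0.0]
wrist_force: [-0.1, 0.4, -3.9]
grip_width: 0.0493
finger_force: 40.0
```

Emit:
jog_arm(series=[[[45,0,0,-0.05,0],[45,0,0,0,0],[45,0,0,0,0]]])

```text
clock: 33.62
tcp_pos: [0.5204, -0.1366, 0.1585]
tool_rot: [0.0, 0.083, 0.997, -0.0]
wrist_force: [-0.5, 0.1, -3.9]
grip_width: 0.0497
finger_force: 40.0
```

Emit:
jog_arm(series=[[[45,0,0,-0.02,0],[45,0,0,0,0],[70,0,0,0,0],[70,0,0,0,0],[70,0,0,0,0],[70,0,0,0,0],[70,0,0,0.4,0],[70,0,0,0.6,0],[70,0,0,0.8,0],[70,0,0,0.6,0]]])

```text
clock: 34.45
tcp_pos: [0.5204, -0.1366, 0.2313]
tool_rot: [0.0, 0.083, 0.997, -0.0]
wrist_force: [0.5, 0.6, 0.4]
grip_width: 0.07
finger_force: 0.0
```

Emit:
jog_arm(series=[[[60,0.2,0.6,0,-0.8],[60,0.2,0.6,0,-0.8],[60,0.2,0.6,0,-0.8],[60,0.2,0.6,0,-0.8],[60,0.2,0.6,0,-0.8],[60,0.2,0.6,0,-0.8],[60,0.2,0.6,0,-0.8],[60,0.05,0.05,0,-0.9],[60,0,0,0,-0.05],[60,0,0,0,0],[60,0,0,0,0]]])

```text
clock: 35.37
tcp_pos: [0.5636, -0.0095, 0.2298]
tool_rot: [-0.0, 0.338, 0.941, -0.0]
wrist_force: [0.4, -0.2, -0.6]
grip_width: 0.0601
finger_force: 0.0
```

Run:
```python
from h import *
s=status.read_state();print(s["clock"],s["tcp_pos"],s["tool_rot"],s["grip_width"],s["wrist_force"])
p=snapshot("side"); rep(p,["top_plate","hex_nut","round_nut"])
p=snapshot("top"); rep(p,["top_plate","hex_nut","round_nut"])
```

```text
35.3667 [ 0.56363196 -0.00952076  0.22979791] [-3.40628420e-05  3.37763985e-01  9.41230833e-01 -8.97544096e-05] 0.060107803214687956 [ 0.42117669 -0.15961675 -0.5761183 ]
top_plate [([0.519, -0.121, 0.1663], 0.6)]
    0.96 ztop 0.1653 rect [ 522.  -136.4] [ 54.7 109.4] 79.8
hex_nut [([0.5698, 0.0015, 0.1531], 0.57)]
    0.86 ztop 0.157 rect [565.6  -7.4] [31.1 31.1] 55.2
round_nut [([0.4775, 0.0115, 0.1524], 0.74)]
    0.62 ztop 0.155 rect [479.2  -1.3] [29.4 28.7] 25.1
top_plate [([0.5182, -0.1351, 0.1665], 0.84)]
hex_nut [([0.4638, -0.201, 0.1335], 0.45)]
round_nut []
```

Emit:
jog_arm(series=[[[60,0,0.03,-0.8,0],[60,0,0,-0.8,0],[60,0,0,-0.7,0],[60,0,0,-0.4,0],[60,0,0,-0.2,0],[60,0,0,0,0],[60,0,0,0,0]]], newtons=30)

```text
clock: 36.65
tcp_pos: [0.5641, -0.0082, 0.1433]
tool_rot: [0.0, 0.339, 0.941, 0.0]
wrist_force: [-0.1, 0.0, 0.2]
grip_width: 0.06
finger_force: 0.0
```

Emit:
jog_arm(series=[[[26,0,0,0,0],[26,0,0,0,0],[26,0,0,0,0],[26,0,0,0,0],[26,0,0,0,0],[26,0,0,0,0],[26,0,0,0,0]]])

```text
clock: 37.23
tcp_pos: [0.564, -0.0082, 0.1431]
tool_rot: [0.0, 0.339, 0.941, 0.0]
wrist_force: [-1.0, 0.8, 5.4]
grip_width: 0.0298
finger_force: 30.0
```

Emit:
jog_arm(series=[[[26,0,0,0.4,0],[26,0,0,0.7,0],[26,0,0,0.7,0],[26,0,0,0.5,0],[26,0,-0.7,0,0],[26,0,-0.8,0,0],[26,0,-0.8,0,0],[26,0,-0.8,0,0],[26,0,-0.8,0,0],[26,0,-0.4,0,0],[26,0,-0.21,0,0],[26,0,0,0,0]]])

```text
clock: 38.23
tcp_pos: [0.5637, -0.1442, 0.2116]
tool_rot: [-0.0, 0.339, 0.941, 0.0]
wrist_force: [-1.2, 0.4, 0.5]
grip_width: 0.0298
finger_force: 30.0
```

Emit:
jog_arm(series=[[[26,0,0,0,0],[26,0,0,0,0],[26,0,0,0,0]]])

```text
clock: 38.48
tcp_pos: [0.5638, -0.1424, 0.2118]
tool_rot: [-0.0, 0.338, 0.941, 0.0]
wrist_force: [-0.6, 0.5, -1.3]
grip_width: 0.0297
finger_force: 30.0
```

Emit:
jog_arm(series=[[[26,0,0,-0.3,0],[26,0,0,-0.25,0],[26,0,0,-0.15,0],[26,0,0,0,0],[26,0,0,0,0],[26,0,0,0,0]]])

```text
clock: 38.98
tcp_pos: [0.5639, -0.1435, 0.1908]
tool_rot: [-0.0, 0.339, 0.941, 0.0]
wrist_force: [0.5, -0.1, -1.6]
grip_width: 0.0299
finger_force: 30.0
```

Aligned; continue down to seat.

Emit:
jog_arm(series=[[[26,0,0,-0.15,0],[26,0,0,-0.15,0],[26,0,0,-0.15,0],[26,0,0,-0.15,0],[26,0,0,-0.05,0],[26,0,0,0,0],[26,0,0,0,0]]])

```text
clock: 39.57
tcp_pos: [0.5638, -0.1435, 0.1712]
tool_rot: [-0.0, 0.339, 0.941, -0.0]
wrist_force: [-0.4, -0.1, -0.3]
grip_width: 0.0295
finger_force: 30.0
```

Emit:
jog_arm(series=[[[26,0,0,-0.05,0],[26,0,0,-0.02,0],[26,0,0,0,0],[26,0,0,0,0]]])

```text
clock: 39.9
tcp_pos: [0.5638, -0.1435, 0.1693]
tool_rot: [0.0, 0.339, 0.941, -0.0]
wrist_force: [0.6, -0.1, -1.3]
grip_width: 0.0297
finger_force: 30.0
```

Emit:
jog_arm(series=[[[60,0,0,0,0],[60,0,0,0,0],[60,0,0,0,0],[60,0,0,0,0],[60,0,0,0,0],[60,0,0,0.5,0],[60,0,0,0.7,0],[60,0,0,0.8,0]]])

```text
clock: 40.57
tcp_pos: [0.5632, -0.1432, 0.2291]
tool_rot: [-0.001, 0.339, 0.941, 0.0]
wrist_force: [0.4, 0.3, 0.4]
grip_width: 0.0603
finger_force: 0.0
```

Emit:
jog_arm(series=[[[60,-0.4,0.6,0,0.8],[60,-0.4,0.6,0,0.8],[60,-0.4,0.6,0,0.8],[60,-0.4,0.6,0,0.8],[60,-0.4,0.6,0,0.8],[60,-0.4,0.6,0,0.8],[60,-0.4,0.6,0,0.8],[60,-0.07,0.5,0,0.9],[60,0,0,0,0.05],[60,0,0,0,0],[60,0,0,0,0],[60,0,0,0,0]]])

```text
clock: 41.57
tcp_pos: [0.4781, -0.0032, 0.2292]
tool_rot: [0.0, 0.084, 0.996, -0.0]
wrist_force: [-0.2, -0.6, -0.6]
grip_width: 0.0602
finger_force: 0.0
```

Run:
```python
from h import *
s=status.read_state();print(s["clock"],s["tcp_pos"],s["tool_rot"],s["grip_width"],s["wrist_force"])
p=snapshot("side"); rep(p,["top_plate","hex_nut","round_nut"])
p=snapshot("top"); rep(p,["hex_nut","round_nut"])
```

```text
41.5667 [ 0.4780768  -0.00317325  0.22919763] [ 9.32719290e-05  8.44511123e-02  9.96427615e-01 -9.88530738e-05] 0.06015218257514758 [-0.16885858 -0.58623757 -0.63200101]
top_plate [([0.5215, -0.1203, 0.1702], 0.61)]
    0.82 ztop 0.1653 rect [ 522.1 -136.8] [ 54.3 109.6] 80.6
hex_nut [([0.5711, -0.1334, 0.178], 0.8)]
    0.85 ztop 0.183 rect [ 567.2 -140.5] [27.5 30.3] 77.3
round_nut [([0.4789, 0.0116, 0.1536], 0.54)]
    0.93 ztop 0.1549 rect [479.5  -0.5] [25.9 26.8] 16.6
hex_nut [([0.5589, -0.1404, 0.1811], 0.6)]
    0.57 ztop 0.1831 rect [ 563.9 -143.7] [30.6 29.4] 89.9
round_nut []
    0.36 ztop 0.1852 rect [ 521.9 -135.4] [11.  94.9] 78.8
```

Hex nut seated (top 0.183 as at the start). Now the round nut.

Emit:
jog_arm(series=[[[60,0,0.02,-0.8,0],[60,0,0,-0.8,0],[60,0,0,-0.7,0],[60,0,0,-0.4,0],[60,0,0,-0.18,0],[60,0,0,0,0],[60,0,0,0,0]]], newtons=25)

```text
clock: 42.75
tcp_pos: [0.478, -0.0019, 0.1432]
tool_rot: [0.0, 0.083, 0.997, -0.0]
wrist_force: [0.1, -0.0, 0.4]
grip_width: 0.0598
finger_force: 0.0
```

Emit:
jog_arm(series=[[[25,0,0,0,0],[25,0,0,0,0],[25,0,0,0,0],[25,0,0,0,0],[25,0,0,0,0],[25,0,0,0,0],[25,0,0,0,0]]])

```text
clock: 43.33
tcp_pos: [0.4778, -0.0019, 0.1431]
tool_rot: [0.0, 0.083, 0.997, -0.0]
wrist_force: [-0.9, -0.2, 6.5]
grip_width: 0.03
finger_force: 25.0
```

Emit:
jog_arm(series=[[[25,0,0,0.4,0],[25,0,0,0.7,0],[25,0,0,0.7,0],[25,0,0,0.5,0],[25,0,-0.6,0,0],[25,0,-0.8,0,0],[25,0,-0.8,0,0],[25,0,-0.8,0,0],[25,0,-0.6,0,0],[25,0,-0.4,0,0],[25,0,-0.22,0,0],[25,0,0,0,0]]])

```text
clock: 44.33
tcp_pos: [0.4777, -0.1292, 0.2117]
tool_rot: [-0.0, 0.084, 0.996, -0.0]
wrist_force: [0.2, 0.5, -0.6]
grip_width: 0.0302
finger_force: 25.0
```

Emit:
jog_arm(series=[[[25,0,0,0,0],[25,0,0,0,0],[25,0,0,-0.3,0],[25,0,0,-0.25,0],[25,0,0,-0.15,0],[25,0,0,0,0],[25,0,0,0,0],[25,0,0,0,0]]])

```text
clock: 45.0
tcp_pos: [0.4778, -0.1284, 0.1908]
tool_rot: [-0.0, 0.083, 0.997, 0.0]
wrist_force: [-0.5, 0.8, -0.7]
grip_width: 0.0301
finger_force: 25.0
```

Emit:
jog_arm(series=[[[25,0,0,-0.15,0],[25,0,0,-0.15,0],[25,0,0,-0.15,0],[25,0,0,-0.15,0],[25,0,0,-0.05,0],[25,0,0,0,0],[25,0,0,0,0]]])

```text
clock: 45.58
tcp_pos: [0.4777, -0.1285, 0.1712]
tool_rot: [-0.0, 0.084, 0.997, 0.0]
wrist_force: [-0.6, -0.3, -1.2]
grip_width: 0.0297
finger_force: 25.0
```

Emit:
jog_arm(series=[[[25,0,0,-0.05,0],[25,0,0,-0.02,0],[25,0,0,0,0],[25,0,0,0,0]]])

```text
clock: 45.92
tcp_pos: [0.4777, -0.1285, 0.1692]
tool_rot: [0.0, 0.084, 0.997, 0.0]
wrist_force: [0.1, -0.4, -0.3]
grip_width: 0.03
finger_force: 25.0
```

Release and retreat up and away, then check.

Emit:
jog_arm(series=[[[60,0,0,0,0],[60,0,0,0,0],[60,0,0,0,0],[60,0,0,0,0],[60,0,0,0,0],[60,0,0,0.5,0],[60,0,0,0.8,0],[60,0,0,0.9,0],[60,0,0,0.9,0],[60,0,0,0.9,0],[60,0,0,0,0]]])

```text
clock: 46.83
tcp_pos: [0.4796, -0.1292, 0.294]
tool_rot: [0.003, 0.083, 0.997, -0.001]
wrist_force: [0.3, -0.9, 0.3]
grip_width: 0.0602
finger_force: 0.0
```

Emit:
jog_arm(series=[[[60,0,0.9,0,0],[60,0,0.9,0,0],[60,0,0.9,0,0],[60,0,0.9,0,0],[60,0,0.9,0,0],[60,0,0.9,0,0],[60,0,0.9,0,0],[60,0,0.6,0,0],[60,0,0,0,0],[60,0,0,0,0],[60,0,0,0,0],[60,0,0,0,0]]])

```text
clock: 47.83
tcp_pos: [0.4777, 0.0778, 0.2891]
tool_rot: [-0.0, 0.084, 0.996, -0.0]
wrist_force: [-0.2, -0.1, 0.1]
grip_width: 0.0597
finger_force: 0.0
```

Run:
```python
from h import *
s=status.read_state();print(s["clock"],s["tcp_pos"],s["wrist_force"])
p=snapshot("side"); rep(p,["top_plate","hex_nut","round_nut"])
p=snapshot("top"); rep(p,["top_plate","hex_nut","round_nut","button"]); cv2.imwrite("pics/t5.png",cv2.resize(p["img"][110:320,120:430],None,fx=2.5,fy=2.5))
```

```text
47.8333 [0.47769367 0.07781582 0.28907762] [-0.18384994 -0.10830047  0.14246261]
top_plate [([0.5215, -0.1175, 0.1679], 0.81), ([0.5221, -0.1171, 0.1464], 0.37)]
    0.59 ztop 0.1653 rect [ 521.5 -136.8] [ 55.3 109.4] 79.8
hex_nut [([0.5686, -0.1322, 0.1774], 0.49)]
    0.79 ztop 0.183 rect [ 566.  -141.4] [31.2 30.4] 4.4
round_nut [([0.4773, -0.1155, 0.1744], 0.68)]
    0.79 ztop 0.1809 rect [ 478.4 -125.4] [26.6 27.1] 86.7
top_plate [([0.519, -0.1393, 0.1665], 0.68), ([0.5424, 0.0079, 0.1332], 0.21)]
    0.93 ztop 0.1652 rect [ 520.4 -136.4] [ 49.9 109.6] 80.5
hex_nut [([0.5618, -0.1437, 0.1795], 0.78), ([0.4797, -0.1285, 0.1795], 0.5)]
    0.77 ztop 0.1832 rect [ 564.2 -143.2] [29.8 30.9] 45.9
round_nut [([0.478, -0.131, 0.1798], 0.53)]
    0.74 ztop 0.1812 rect [ 477.7 -127.8] [27.3 27.2] 1.2
button [([0.5187, -0.2843, 0.1573], 0.56)]
    0.8 ztop 0.1598 rect [ 520.7 -283.5] [26.5 28.4] 16.3
```

View pics/t5.png

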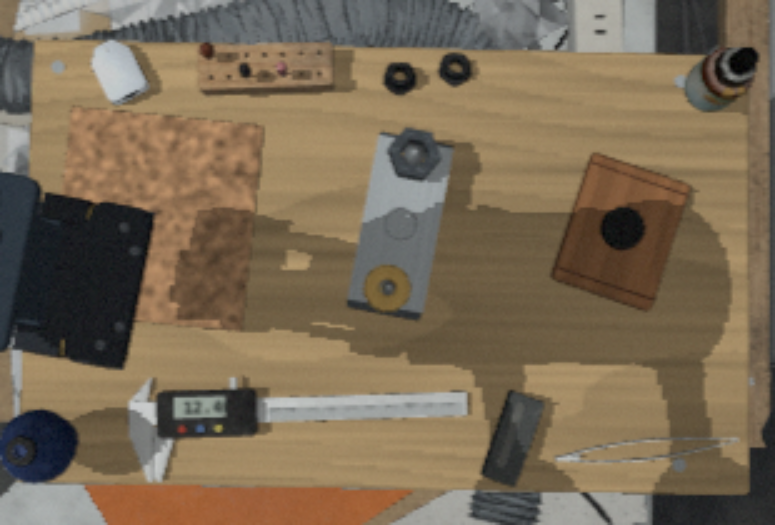

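The clamp is closed: the hexagon nut is at (413,153) and the round nut at (387,288), at the same heights as at the start. The button lies in the middle of the block at (622,228).

```bash
python3 -c "
from plant import ticket; print(ticket.hand_in())"
```

```text
the job is handed in; nothing more can be done
None
```

The job is handed in at about 48 s of the 134 s: the button lies in the middle of the rest block, and the empty clamp is closed with the plate and both nuts back at their starting heights.

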